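# Steady the pendant hook of the hanging balance and hang its check weight

### The arm

A 6-joint arm with a two-finger parallel gripper is mounted at the origin on the work surface; the furniture and walls round the work are solid. World frame = base frame: x ahead of the robot, y to its left, z up, the work surface at z = 0. Lengths are in m, angles in rad, forces in N, time in s.
With the tool pointing down it reaches from about 0.375 to 0.9 m from the base axis. Payload 3.1 kg.
Tool frame: the origin (TCP) lies midway between the tips of the shut fingers; the grasp point (between the pads) lies 19 mm behind it (manip.grasp_offset is the distance from the TCP to the grasp point, in m); z points along the fingers, y is the line along which they close (so a half turn about z gives the same grasp; the last joint's range is limited). The gripper opens to 85 mm and grips with 20 to 120 N. Pads are 22 mm wide; open, the fingers measure 114 mm over their backs; the gripper's body (76 mm by 85 mm) begins 54 mm behind the grasp point. The pads swing forward as they close: fully open they stand 13 mm farther back than shut.
Start: joints at [-1.442, 0.527, 1.433, -0, 1.181, -0.178], TCP at [0.189, -0.596, 0.231] pointing down, gripper open.
Joint ranges: [-3.08, 3.08], [-0.75, 2.2], [0.22, 2.44], [-1.43, 4.57], [0, 2.65], [-2.85, 2.85]. Speed limits (rad/s): [2.79, 2.79, 3.14, 3.14, 3.14, 3.14].

### API

Orientations are given as a unit quaternion [x, y, z, w].
In Python, from station import sensors, cams, order, manip gives the robot as it stands.
- The arm moves only by the tool move_arm, never from a script. Its argument "targets" is a list of rows, each an object of numbers: "dx", "dy", "dz": the shift along the world's x, y, z normalised to -1 to 1, where 1 is 25 mm; "rx", "ry", "rz": the turn, a rotation vector about the world's x, y, z normalised to -1 to 1, where 1 is 30 degrees. A call has exactly 10 rows; each row shifts and turns the commanded pose from where the row before left it; what a row does not reach is not made up. A row lasts 1/8 s, in which the tool goes at most 62.5 mm and 10.7 degrees, less where a joint would pass 70% of its speed; a pose out of reach is approached as far as the arm can. A call with a number of a shift or a turn outside -1 to 1 is refused whole. A call with a gripper value outside its range is refused whole. "claw" is the opening in per cent of the stroke, from 0 (shut) to 100 (fully open), set as the call begins (left out, the last holds). The fingers move at their own pace and stop on an object; "newtons" is the grip in N (left out, the last holds). Time passes only in rows, so rows that do not move let the fingers close, or fill a call up. It gives the time, the measured TCP pose, the force, the opening and the grip force at its end, in the units of the state.
- sensors.sense(): the state, without advancing time (a new reading comes with each control period).
- cams.snapshot(name): name is "side" or "top"; returns the picture (400x640x3 uint8, red, green, blue); there is no depth.
- cams.camera_model(name): a dict with "fx", "fy", "cx", "cy" (pixels), "distortion" ([k1, k2, p1, p2, k3] as OpenCV has them; the pictures are not rectified), "extrinsics" (4x4, takes a point from world to camera coordinates). Camera axes: x right, y down, z forward; pixel columns grow to the right and rows downward; lengths in m; the calibration is good to about 2 mm. A picture is of the moment at which its call begins. camera_model takes no time and is no camera call.
- order.sign_off(): hands the job in; it is judged then, once.
The state is a dict: "t": time; "q": joint angles; "qd": joint speeds; "tau": joint torques, N m; "tcp_pos": TCP position; "tool_rot": TCP orientation; "force": force on the tool from outside, world axes, zero at the start; "ft_torque": the same for the moment, N m; "finger_gap": opening from 0.0 (shut) to 1.0 (fully open); "gripper_force": force on a finger pad.
Only numpy, scipy, OpenCV 4.12 (cv2) and the standard library are available. Lean on these libraries where they do the work, as an engineer would, in place of code of your own. Each camera call takes 0.05 s, during which the arm holds its last target. There are 200 camera calls.

### The job

The hook under the balance head is swinging: calm it with a gentle touch until it hangs or leans quite still for a moment. Only then put the wire bail of the brass check weight, held by its blue handle, into the crook of the hook, bed it in by pressing it down with a steady 4 newtons or so for about a second, and let go, so that the weight hangs there upright and nearly still. Never be rough with the hook, and leave the bottle, the timer and the jar where they stand.

Things in the scene. Friction and masses are not known exactly. Their poses are not given: they have to be found in the camera images.
- hook_pivot (a point): Pivot pin of the hook, on the fixed balance stand, 300 mm above the bench. Axes: x from the hook's open side to the post behind it, z up; the hook swings in the x-z plane. White head above: underside 12 mm over the pin, front face 20 mm before the pin, 58 mm wide. Post 19 mm thick, 70 mm behind the pin; grey foot 30 to 105 mm behind it, 140 mm wide.
- pendant_hook (a joint): Swing angle (rad): 0 shank vertical (rests near +0.025), positive: lower end towards the open side (-x), away from the post. Nearly frictionless, stops at +-0.8, period 0.63 s; it starts swinging 0.2 to 0.35 rad each way and calms far too slowly by itself. Hook 0.35 kg: under 1 N at the shank pushes it aside, and it then leans on what pushes it.
- hook_seat (a point): Crook of the steel hook: where the centre of the bail's wire lies when hung, 149.5 mm below the pin; axes turn with the hook (z up the shank). Bar 8 mm thick, lowest point 10.5 mm below this. Straight shank: axis 12 mm behind (+x), front surface 8 mm behind, reaching 80 mm above this; over that a brass barrel 22 mm thick. The open tip is in front (-x).
- hook_tip (a point): Centre of the rounded upturned end (radius 4 mm) of the hook: 18 mm in front of and 17.5 mm above the crook point. Free gap between tip and shank about 22 mm.
- weight_grip (a point): Centre of the blue handle block of the check weight, 32 x 12 x 28 mm (along its x, y, z), 110 mm above the weight's foot; grasp it across its 12 mm. The weight, 0.12 kg or so, stands upright on the bench at the start. Its x axis points from the handle to the bail, z up.
- weight_bail (a point): Middle of the level top of the weight's wire bail, 85 mm beyond the handle centre along the weight's x, same height. Wire 5 mm thick, level for 20 mm along y, then sloping to two upright legs 44 mm apart. Window below it open for 74 mm; foot of the weight 110 mm below. Two rods 44 mm apart join bail and handle; the hook's tip fits between them up to 50 mm before the bail.
- check_weight: The whole check weight; origin at the middle of the bail's plan position, at the foot.
- reagent_bottle_mid (a point): Small brown bottle with white cap, 48 mm thick, 90 mm tall, point at half height; beside the stand; leave it.
- timer_mid (a point): White bench timer, 38 x 66 x 55 mm, point at half height; leave it.
- jar_mid (a point): Small white jar, 36 mm thick, 34 mm tall, point at half height; behind the check weight; leave it.

How it is judged:
By the outcome, as a careful person would: the job done as asked, in the order asked, and still so for the second after the job is handed in, with the robot touching nothing.
It also fails if it takes over 72 s, if anything falls off the work surface, if the arm or the gripper's body presses on something with over 40 N, if the wrist force passes 120 N, or if a joint passes its speed limit or range.

## Working session

There is one attempt and no reset: what is moved stays moved. The work goes in short steps, Python scripts to look and compute and a tool call to move; the robot and the scene stay as the last step left them, time stands still between calls to the robot, and variables do not carry over. Pictures are saved under pics/ and viewed, at most 10 in all, crops included, and the job is handed in when it is done.

Besides the shell and the picture viewer there is one more tool, called by a JSON object that holds its "method" and its "body". move_arm: Moves the arm, as the interface text tells. Scaled input: -1 to 1 covers 25 mm each way for a shift and 30 degrees each way for a turn. Its arguments: {"type":"object","properties":{"targets":{"type":"array"},"claw":{"type":"number"},"newtons":{"type":"number"}},"required":["targets"]}

```bash
mkdir -p pics; ls; python3 - <<'E'
from station import sensors,cams,manip
import cv2,json
import numpy as np
np.set_printoptions(precision=4,suppress=True)
s=sensors.sense();print({k:np.round(v,4).tolist() for k,v in s.items()},manip.grasp_offset)
for n in("side","top"):
    m=cams.camera_model(n);print(n,m)
    im=cams.snapshot(n);cv2.imwrite(f"pics/{n}0.png",im[:,:,::-1])
E
```

```text
pics
{'t': 0.0, 'q': [-1.4415, 0.5284, 1.4339, 0.0, 1.1814, -0.1785], 'qd': [0.0018, -0.0001, 0.001, 0.0025, 0.0002, -0.0003], 'tau': [0.0007, -44.2349, -17.8023, -0.0002, 0.0085, 0.0], 'tcp_pos': [0.1893, -0.5949, 0.2304], 'tool_rot': [0.9882, 0.1533, 0.0, -0.0011], 'force': [-0.8094, 0.486, -0.2445], 'ft_torque': [-0.0236, 0.037, -0.0317], 'gripper_force': 0.0, 'finger_gap': 0.9948} 0.0187
side {'fx': 476.3588203995523, 'fy': 476.3588203995523, 'cx': 323.8899710406015, 'cy': 199.2162093961552, 'distortion': array([0.0268, 0.    , 0.    , 0.    , 0.    ]), 'extrinsics': array([[ 0.9919, -0.1272,  0.0043, -0.5666],
       [-0.0584, -0.4848, -0.8727,  0.1754],
       [ 0.1131,  0.8653, -0.4883,  1.3537],
       [ 0.    ,  0.    ,  0.    ,  1.    ]])}
top {'fx': 493.9728696012754, 'fy': 493.9728696012754, 'cx': 317.6439444897075, 'cy': 195.65253753868106, 'distortion': array([-0.0819,  0.    ,  0.    ,  0.    ,  0.    ]), 'extrinsics': array([[ 0.0095, -1.    ,  0.0013, -0.0368],
       [-0.9754, -0.0096, -0.2204,  0.5817],
       [ 0.2204,  0.0008, -0.9754,  1.3028],
       [ 0.    ,  0.    ,  0.    ,  1.    ]])}
```

View pics/side0.png

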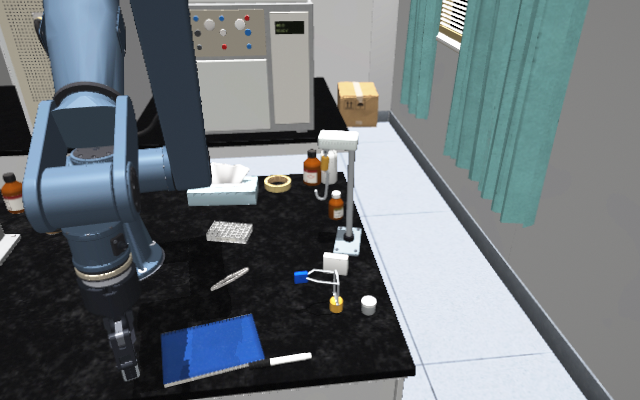

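View pics/top0.png

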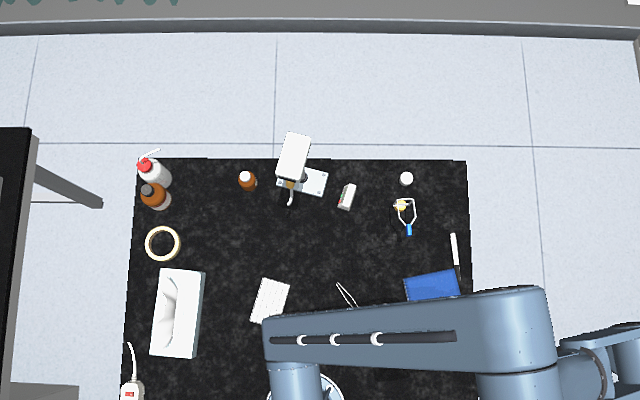

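The side view shows the stand head at (338,140), the hook near (322,190), the blue handle at (301,277), the bail near (337,273) and the weight foot at (337,303). In the top view the head is at (294,155), the hook at (291,200), the handle at (409,229), the weight foot at (401,204), the timer at (347,196), the bottle at (247,181) and the jar at (406,178).

```bash
cat > h.py <<'E'
import numpy as np,cv2
from station import sensors,cams,manip
np.set_printoptions(precision=4,suppress=True)
M={n:cams.camera_model(n) for n in("side","top")}
def K(n):
    m=M[n];return np.array([[m["fx"],0,m["cx"]],[0,m["fy"],m["cy"]],[0,0,1.]])
def ray(n,p):
    m=M[n];u=cv2.undistortPoints(np.array([[p]],float),K(n),np.array(m["distortion"],float))[0,0]
    E=np.array(m["extrinsics"]);R,t=E[:3,:3],E[:3,3]
    d=R.T@np.array([u[0],u[1],1]);return -R.T@t,d/np.linalg.norm(d)
def plane(n,p,z,ax=2):
    o,d=ray(n,p);return o+d*(z-o[ax])/d[ax]
def tri(ps,pt):
    o1,d1=ray("side",ps);o2,d2=ray("top",pt)
    a=np.linalg.lstsq(np.c_[d1,-d2],o2-o1,rcond=None)[0]
    A,B=o1+a[0]*d1,o2+a[1]*d2;return (A+B)/2,np.linalg.norm(A-B)
def proj(n,X):
    E=np.array(M[n]["extrinsics"]);r,_=cv2.Rodrigues(E[:3,:3])
    return cv2.projectPoints(np.array(X,float).reshape(-1,1,3),r,E[:3,3],K(n),np.array(M[n]["distortion"],float))[0][:,0]
def mask(im,lo,hi,box):
    h=cv2.cvtColor(im,cv2.COLOR_RGB2HSV);m=cv2.inRange(h,np.array(lo),np.array(hi))
    z=np.zeros_like(m);x0,y0,x1,y1=box;z[y0:y1,x0:x1]=m[y0:y1,x0:x1];return z
def cent(m):
    ys,xs=np.nonzero(m);return np.array([xs.mean(),ys.mean()]),len(xs)
E
python3 - <<'E'
from h import *
S=cv2.imread("pics/side0.png");T=cv2.imread("pics/top0.png")
a=cv2.resize(S[120:320,280:400],None,fx=3,fy=3,interpolation=cv2.INTER_CUBIC)
b=cv2.resize(T[125:245,230:430],None,fx=2.2,fy=2.2,interpolation=cv2.INTER_CUBIC)
o=np.zeros((600,800,3),np.uint8);o[:600,:360]=a;o[:264,360:800]=b
cv2.imwrite("pics/c1.png",o)
S,T=S[:,:,::-1].copy(),T[:,:,::-1].copy()
bs,n=cent(mask(S,(100,150,80),(125,255,255),(285,262,315,290)));bt,k=cent(mask(T,(95,120,80),(125,255,255),(395,215,420,240)))
print("blue",bs,n,bt,k,tri(bs,bt),plane("top",bt,.118))
fs,n=cent(mask(S,(10,120,100),(30,255,255),(325,290,345,315)));ft,k=cent(mask(T,(10,100,100),(30,255,255),(390,195,412,215)))
print("brass",fs,ft,n,k,tri(fs,ft))
E
```

```text
blue [300.2667 276.4667] 165 [408.3768 229.7681] 69 (array([ 0.4808, -0.2715,  0.1122]), np.float64(0.0013598680272116407)) [ 0.4805 -0.2704  0.118 ]
brass [335.8742 304.956 ] [400.4571 207.0286] 159 35 (array([ 0.5647, -0.2691,  0.0128]), np.float64(0.0038636849200643308))
```

View pics/c1.png

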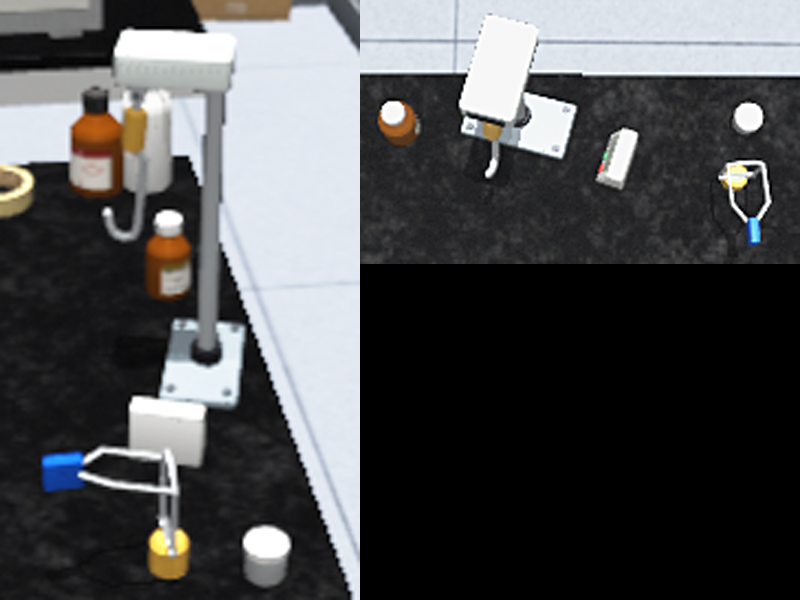

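The crop shows the stand yawed about -13°, with its foot corners at crop pixels (461,130), (567,157) and (577,103). The bail's top edge runs (723,165)-(763,163). In the side part, the head's underside corners are at (117,80) and (232,90), the barrel is at (135,130), and the hook's bottom is at (125,238).

```bash
python3 - <<'E'
from h import *
T=lambda u,v:(230+(u-360)/2.2,125+v/2.2); S=lambda u,v:(280+u/3,120+v/3)
for z in(.008,):
  c=[plane("top",T(*p),z)[:2] for p in((461,130),(567,157),(577,103))]
  print("foot top",*c, np.linalg.norm(c[0]-c[1]),np.linalg.norm(c[1]-c[2]))
  f=c[1]-c[0];print("yaw front edge",np.degrees(np.arctan2(f[0],-f[1])));g=c[2]-c[1];print("yaw side",np.degrees(np.arctan2(g[1],g[0])))
c=[plane("side",S(*p),.008)[:2] for p in((160,398),(237,405),(245,325),(174,321))];print("foot side",*c)
print("post base",plane("top",T(519,117),.02),plane("side",S(207,352),.02))
h=[plane("top",T(*p),.345)[:2] for p in((462,103),(515,123),(538,27),(488,15))];print("head top",*h)
print("head under side",plane("side",S(117,83),.312),plane("side",S(232,91),.312))
print("bail",[plane("top",T(*p),.11) for p in((726,165),(763,163))], "handle ends",[plane("top",T(*p),.12) for p in((755,243),(753,219))])
print("timer",tri(S(167,432),T(620,158)),"bottle",tri(S(168,225),T(393,108)),"jar",plane("top",T(748,117),.034))
# swing
W=[]
ims=[cams.snapshot("side") for _ in range(13)]
v=np.array(ims).astype(float)
np.save("sw.npy",np.array(ims)[:,130:215,300:350])
for im in ims:
  m=mask(im,(14,140,90),(28,255,255),(310,150,345,180));c,n=cent(m);W.append((*c,n))
print(np.array(W).round(1))
o=np.hstack([cv2.resize(ims[i][130:215,300:350],None,fx=3,fy=3) for i in(0,3,6,9,12)]);cv2.imwrite("pics/sw.png",o[:,:,::-1])
E
```

```text
foot top [0.6282 0.0904] [ 0.593  -0.0497] [ 0.6666 -0.0625] 0.14447909562300174 0.0746759483939796
yaw front edge -14.081719186667994
yaw side -9.860839840491511
foot side [ 0.5933 -0.0432] [ 0.6649 -0.0634] [0.7002 0.0749] [0.6277 0.0914]
post base [0.6435 0.0137 0.02  ] [0.6486 0.0122 0.02  ]
head top [0.572  0.0605] [0.5517 0.0068] [ 0.6533 -0.015 ] [0.6658 0.0365]
head under side [0.5591 0.0187 0.312 ] [ 0.6581 -0.0111  0.312 ]
bail [array([ 0.562, -0.242,  0.11 ]), array([ 0.5649, -0.2873,  0.11  ])] handle ends [array([ 0.4652, -0.2727,  0.12  ]), array([ 0.4941, -0.2711,  0.12  ])]
timer (array([ 0.5887, -0.1183,  0.0239]), np.float64(0.00023871140895817338)) bottle (array([0.6349, 0.1705, 0.0803]), np.float64(0.005733314594729064)) jar [ 0.6429 -0.2848  0.034 ]
[[321.  162.8 105. ]
 [320.8 162.6 105. ]
 [321.4 162.9 102. ]
 [323.1 163.1  99. ]
 [325.8 163.   83. ]
 [327.5 162.9  85. ]
 [328.7 162.8  83. ]
 [329.2 162.8  83. ]
 [328.9 162.8  84. ]
 [327.6 163.   82. ]
 [325.9 163.   87. ]
 [323.3 163.   98. ]
 [321.6 163.1 102. ]]
```

View pics/sw.png

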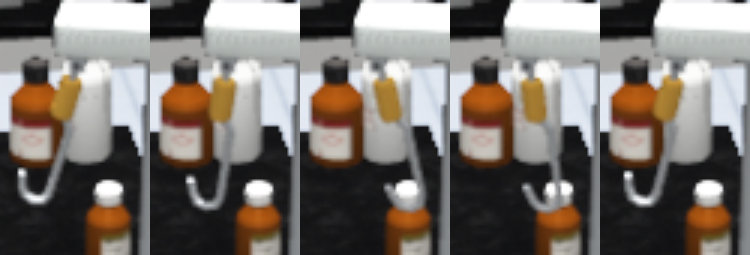

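The five swing frames show the hook swinging with its bottom between crop columns 35 and 115. The pin works out near (0.580, 0.030) with the stand yawed -13.8°. The handle is at (0.480, -0.271) with a yaw of 3.4°.

{"method": "move_arm", "body": {"targets": [{"dx":0.42,"dy":0.96,"rz":-0.105},{"dx":0.42,"dy":0.96,"rz":-0.105},{"dx":0.42,"dy":0.96,"rz":-0.105},{"dx":0.42,"dy":0.96,"rz":-0.105},{"dx":0.42,"dy":0.96,"rz":-0.105},{"dx":0.42,"dy":0.96,"rz":-0.105},{"dx":0.42,"dy":0.96,"rz":-0.105},{"dx":0.42,"dy":0.96,"rz":-0.105},{"dx":0.42,"dy":0.96,"rz":-0.105},{"dx":0.42,"dy":0.96,"rz":-0.105}], "claw": 0}}

```text
schema error: expected keys dx, dy, dz, rx, ry, rz
```

{"method": "move_arm", "body": {"targets": [{"dx":0.42,"dy":0.96},{"dx":0.42,"dy":0.96},{"dx":0.42,"dy":0.96},{"dx":0.42,"dy":0.96},{"dx":0.42,"dy":0.96},{"dx":0.42,"dy":0.96},{"dx":0.42,"dy":0.96},{"dx":0.42,"dy":0.96},{"dx":0.42,"dy":0.96},{"dx":0.42,"dy":0.96}]}}

```text
schema error: expected keys dx, dy, dz, rx, ry, rz
```

{"method": "move_arm", "body": {"targets": [{"dx":0.42,"dy":0.96},{"dx":0.42,"dy":0.96},{"dx":0.42,"dy":0.96},{"dx":0.42,"dy":0.96},{"dx":0.42,"dy":0.96},{"dx":0.42,"dy":0.96,"rx":-0.07,"ry":-0.29},{"dx":0.42,"dy":0.96,"rx":-0.07,"ry":-0.29},{"rx":-0.07,"ry":-0.29},{"rx":-0.07,"ry":-0.29},{"rx":-0.07,"ry":-0.29}]}}

```text
schema error: expected keys dx, dy, dz, rx, ry, rz
```

All six keys are needed.

{"method": "move_arm", "body": {"targets": [{"dx":0.42,"dy":0.96,"dz":0,"rx":0,"ry":0,"rz":-0.105},{"dx":0.42,"dy":0.96,"dz":0,"rx":0,"ry":0,"rz":-0.105},{"dx":0.42,"dy":0.96,"dz":0,"rx":0,"ry":0,"rz":-0.105},{"dx":0.42,"dy":0.96,"dz":0,"rx":0,"ry":0,"rz":-0.105},{"dx":0.42,"dy":0.96,"dz":0,"rx":0,"ry":0,"rz":-0.105},{"dx":0.42,"dy":0.96,"dz":0,"rx":0,"ry":0,"rz":-0.105},{"dx":0.42,"dy":0.96,"dz":0,"rx":0,"ry":0,"rz":-0.105},{"dx":0.42,"dy":0.96,"dz":0,"rx":0,"ry":0,"rz":-0.105},{"dx":0.42,"dy":0.96,"dz":0,"rx":0,"ry":0,"rz":-0.105},{"dx":0.42,"dy":0.96,"dz":0,"rx":0,"ry":0,"rz":-0.105}], "claw": 0}}

```text
t: 2.0
tcp_pos: [0.2947, -0.355, 0.2315]
tool_rot: [0.993, -0.122, 0.0, 0.0]
force: [0.2, 0.4, 0.2]
finger_gap: -0.001
gripper_force: 0.0
```

{"method": "move_arm", "body": {"targets": [{"dx":0.42,"dy":0.96,"dz":0,"rx":0,"ry":0,"rz":0},{"dx":0.42,"dy":0.96,"dz":0,"rx":0,"ry":0,"rz":0},{"dx":0.42,"dy":0.96,"dz":0,"rx":0,"ry":0,"rz":0},{"dx":0.42,"dy":0.96,"dz":0,"rx":0,"ry":0,"rz":0},{"dx":0.42,"dy":0.96,"dz":0,"rx":0,"ry":0,"rz":0},{"dx":0.42,"dy":0.96,"dz":0,"rx":0,"ry":0,"rz":0},{"dx":0.42,"dy":0.96,"dz":0,"rx":0,"ry":0,"rz":0},{"dx":0.42,"dy":0.96,"dz":0,"rx":0,"ry":0,"rz":0},{"dx":0.42,"dy":0.96,"dz":0,"rx":0,"ry":0,"rz":0},{"dx":0.42,"dy":0.96,"dz":0,"rx":0,"ry":0,"rz":0}]}}

```text
t: 3.25
tcp_pos: [0.3999, -0.1149, 0.2316]
tool_rot: [0.993, -0.121, 0.0, 0.0]
force: [0.4, 0.2, 0.3]
finger_gap: -0.003
gripper_force: 0.0
```

{"method": "move_arm", "body": {"targets": [{"dx":0.42,"dy":0.96,"dz":0,"rx":0,"ry":0,"rz":0},{"dx":0.42,"dy":0.96,"dz":0,"rx":0,"ry":0,"rz":0},{"dx":0.42,"dy":0.96,"dz":0,"rx":0,"ry":0,"rz":0},{"dx":0.42,"dy":0.96,"dz":0,"rx":0,"ry":0,"rz":0},{"dx":0.42,"dy":0.96,"dz":0,"rx":0,"ry":0,"rz":0},{"dx":0.42,"dy":0.96,"dz":0,"rx":-0.07,"ry":-0.29,"rz":0},{"dx":0.42,"dy":0.96,"dz":0,"rx":-0.07,"ry":-0.29,"rz":0},{"dx":0,"dy":0,"dz":0,"rx":-0.07,"ry":-0.29,"rz":0},{"dx":0,"dy":0,"dz":0,"rx":-0.07,"ry":-0.29,"rz":0},{"dx":0,"dy":0,"dz":0,"rx":-0.07,"ry":-0.29,"rz":0}]}}

```text
t: 4.5
tcp_pos: [0.4748, 0.0328, 0.2395]
tool_rot: [0.946, -0.127, 0.291, 0.061]
force: [1.0, -0.3, -0.1]
finger_gap: -0.001
gripper_force: 0.0
```

{"method": "move_arm", "body": {"targets": [{"dx":0.156,"dy":0.053,"dz":-0.148,"rx":-0.008,"ry":-0.034,"rz":0},{"dx":0.156,"dy":0.053,"dz":-0.148,"rx":-0.008,"ry":-0.034,"rz":0},{"dx":0.156,"dy":0.053,"dz":-0.148,"rx":-0.008,"ry":-0.034,"rz":0},{"dx":0.156,"dy":0.053,"dz":-0.148,"rx":-0.008,"ry":-0.034,"rz":0},{"dx":0.156,"dy":0.053,"dz":-0.148,"rx":-0.008,"ry":-0.034,"rz":0},{"dx":0.156,"dy":0.053,"dz":-0.148,"rx":-0.008,"ry":-0.034,"rz":0},{"dx":0.156,"dy":0.053,"dz":-0.148,"rx":-0.008,"ry":-0.034,"rz":0},{"dx":0.156,"dy":0.053,"dz":-0.148,"rx":-0.008,"ry":-0.034,"rz":0},{"dx":0.156,"dy":0.053,"dz":-0.148,"rx":-0.008,"ry":-0.034,"rz":0},{"dx":0.156,"dy":0.053,"dz":-0.148,"rx":-0.008,"ry":-0.034,"rz":0}]}}

```text
t: 5.75
tcp_pos: [0.5271, 0.0363, 0.2555]
tool_rot: [0.93, -0.121, 0.341, 0.057]
force: [-0.0, 0.7, -0.0]
finger_gap: 0.003
gripper_force: 0.0
```

```bash
cat > look.py <<'E'
import sys
from h import *
P=np.array([.580,.030,.300]);U=np.array([.971,-.2385,0]);V=np.array([.2385,.971,0])
def sv(p): d=np.array(p)-P;return np.array([d@U,d@V,p[2]])
if __name__=="__main__":
    s=sensors.sense();print(s["t"],"TCP",s["tcp_pos"],"svz",sv(s["tcp_pos"]),"rot",s["tool_rot"],"F",s["force"])
    a,b=cams.snapshot("side"),cams.snapshot("top")
    o=np.zeros((600,800,3),np.uint8)
    o[:,:400]=cv2.resize(a[120:270,260:360],(400,600),interpolation=cv2.INTER_CUBIC);o[:400,400:]=cv2.resize(b[130:230,240:340],(400,400),interpolation=cv2.INTER_CUBIC)
    cv2.imwrite(f"pics/{sys.argv[1]}.png",o[:,:,::-1])
E
python3 look.py l1
```

```text
5.75 TCP [0.5271 0.0363 0.2555] svz [-0.0528 -0.0065  0.2555] rot [ 0.9304 -0.1213  0.341   0.0573] F [-0.0433  0.6644 -0.0417]
```

View pics/l1.png

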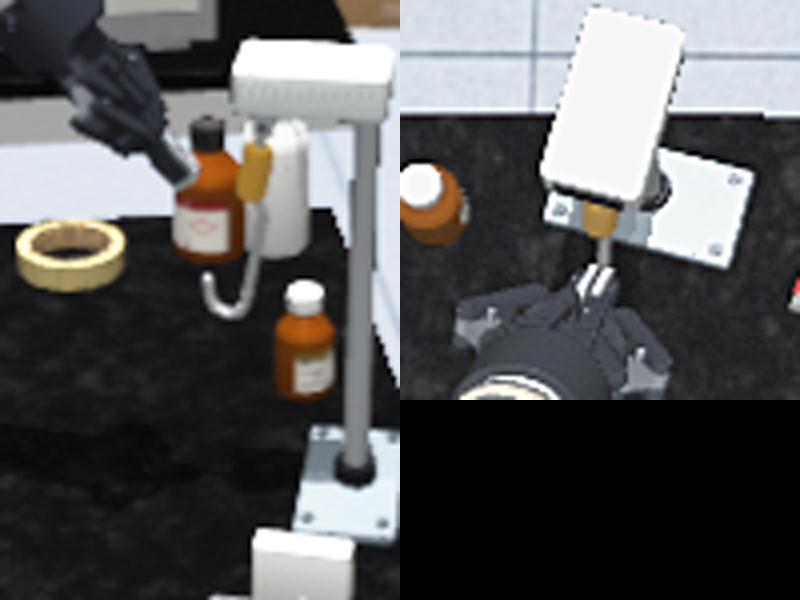

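The hook swings freely, and the fingertip at side crop (190,185) stands in front of it but higher than I asked for. I suspect a joint limit.

```bash
python3 - <<'E'
from look import *
s=sensors.sense();print(s["q"],s["qd"])
from scipy.spatial.transform import Rotation as R
print(R.from_quat(s["tool_rot"]).as_matrix())
E
```

```text
[-0.0545  0.256   2.1211 -1.1402  0.1717  2.854 ] [ 0.0013 -0.0012  0.017   0.0037  0.0066  0.    ]
[[ 0.7375 -0.2649  0.6212]
 [-0.1867 -0.964  -0.1894]
 [ 0.649   0.0237 -0.7604]]
```

{"method": "move_arm", "body": {"targets": [{"dx":-0.224,"dy":0.084,"dz":0,"rx":0.016,"ry":0.065,"rz":0},{"dx":-0.224,"dy":0.084,"dz":0,"rx":0.016,"ry":0.065,"rz":0},{"dx":-0.224,"dy":0.084,"dz":0,"rx":0.016,"ry":0.065,"rz":0},{"dx":-0.224,"dy":0.084,"dz":0,"rx":0.016,"ry":0.065,"rz":0},{"dx":-0.224,"dy":0.084,"dz":0,"rx":0.016,"ry":0.065,"rz":0},{"dx":-0.224,"dy":0.084,"dz":0,"rx":0.016,"ry":0.065,"rz":0},{"dx":-0.224,"dy":0.084,"dz":0,"rx":0.016,"ry":0.065,"rz":0},{"dx":-0.224,"dy":0.084,"dz":0,"rx":0.016,"ry":0.065,"rz":0},{"dx":-0.224,"dy":0.084,"dz":0,"rx":0.016,"ry":0.065,"rz":0},{"dx":-0.224,"dy":0.084,"dz":0,"rx":0.016,"ry":0.065,"rz":0}]}}

```text
t: 7.1
tcp_pos: [0.4704, 0.0572, 0.2552]
tool_rot: [0.976, -0.124, 0.173, 0.038]
force: [0.1, 0.8, 0.4]
finger_gap: -0.001
gripper_force: 0.0
```

```bash
python3 - <<'E'
from look import *
from scipy.spatial.transform import Rotation as R
s=sensors.sense();print(s["t"],s["q"],sv(s["tcp_pos"]));print(R.from_quat(s["tool_rot"]).as_matrix())
E
```

```text
7.1 [-0.0508  0.1925  1.9886 -0.1733  0.6261  1.8961] [-0.1129  0.0003  0.2552]
[[ 0.9096 -0.2554  0.3276]
 [-0.2289 -0.9663 -0.1178]
 [ 0.3467  0.0321 -0.9374]]
```

{"method": "move_arm", "body": {"targets": [{"dx":0.116,"dy":-0.03,"dz":-0.41,"rx":0,"ry":0,"rz":0},{"dx":0.116,"dy":-0.03,"dz":-0.41,"rx":0,"ry":0,"rz":0},{"dx":0.116,"dy":-0.03,"dz":-0.41,"rx":0,"ry":0,"rz":0},{"dx":0.116,"dy":-0.03,"dz":-0.41,"rx":0,"ry":0,"rz":0},{"dx":0.116,"dy":-0.03,"dz":-0.41,"rx":0,"ry":0,"rz":0},{"dx":0.116,"dy":-0.03,"dz":-0.41,"rx":0,"ry":0,"rz":0},{"dx":0.116,"dy":-0.03,"dz":-0.41,"rx":0,"ry":0,"rz":0},{"dx":0.116,"dy":-0.03,"dz":-0.41,"rx":0,"ry":0,"rz":0},{"dx":0.116,"dy":-0.03,"dz":-0.41,"rx":0,"ry":0,"rz":0},{"dx":0.116,"dy":-0.03,"dz":-0.41,"rx":0,"ry":0,"rz":0}]}}

```text
t: 8.35
tcp_pos: [0.5002, 0.0496, 0.1522]
tool_rot: [0.976, -0.124, 0.174, 0.038]
force: [0.0, 0.8, -0.1]
finger_gap: -0.002
gripper_force: 0.0
```

```bash
cat > tr.py <<'E'
from look import *
def track(k=8):
    r=[];ims=[]
    for i in range(k):
        im=cams.snapshot("side");ims.append(im)
        c,n=cent(mask(im,(14,140,90),(28,255,255),(310,150,345,180)));r.append(c[0])
    return np.array(r),ims
if __name__=="__main__":
    s=sensors.sense();print(s["t"],sv(s["tcp_pos"]),s["force"])
    print(track(int(sys.argv[1]))[0].round(1))
E
python3 tr.py 7; python3 look.py l2
```

```text
8.35 [-0.0821  0.      0.1522] [ 0.021   0.8015 -0.0983]
[321.6 321.6 322.5 323.9 326.  327.4 328.2]
8.7 TCP [0.5001 0.0496 0.1532] svz [-0.0822  0.      0.1532] rot [ 0.9762 -0.124   0.1739  0.0384] F [ 0.2004 -0.7174 -0.0921]
```

View pics/l2.png

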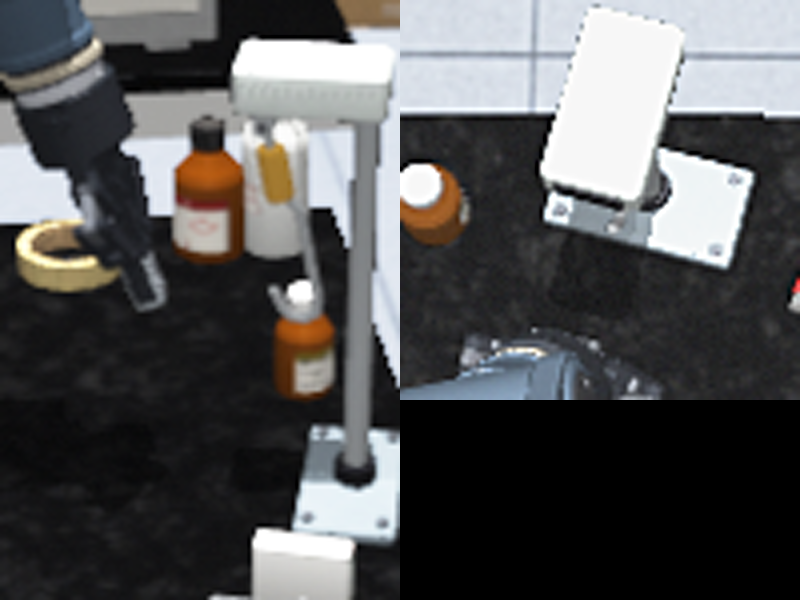

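The fingertip at crop (155,300) is in front of the hook, which is now swung back, and the alignment is good. I'll advance slowly.

{"method": "move_arm", "body": {"targets": [{"dx":0.039,"dy":-0.01,"dz":0,"rx":0,"ry":0,"rz":0},{"dx":0.039,"dy":-0.01,"dz":0,"rx":0,"ry":0,"rz":0},{"dx":0.039,"dy":-0.01,"dz":0,"rx":0,"ry":0,"rz":0},{"dx":0.039,"dy":-0.01,"dz":0,"rx":0,"ry":0,"rz":0},{"dx":0.039,"dy":-0.01,"dz":0,"rx":0,"ry":0,"rz":0},{"dx":0.039,"dy":-0.01,"dz":0,"rx":0,"ry":0,"rz":0},{"dx":0.039,"dy":-0.01,"dz":0,"rx":0,"ry":0,"rz":0},{"dx":0.039,"dy":-0.01,"dz":0,"rx":0,"ry":0,"rz":0},{"dx":0.039,"dy":-0.01,"dz":0,"rx":0,"ry":0,"rz":0},{"dx":0.039,"dy":-0.01,"dz":0,"rx":0,"ry":0,"rz":0}]}}

```text
t: 10.05
tcp_pos: [0.5098, 0.0471, 0.1529]
tool_rot: [0.976, -0.124, 0.174, 0.038]
force: [0.1, -0.3, 0.1]
finger_gap: 0.005
gripper_force: 0.0
```

{"method": "move_arm", "body": {"targets": [{"dx":0.025,"dy":-0.006,"dz":0,"rx":0,"ry":0,"rz":0},{"dx":0.025,"dy":-0.006,"dz":0,"rx":0,"ry":0,"rz":0},{"dx":0.025,"dy":-0.006,"dz":0,"rx":0,"ry":0,"rz":0},{"dx":0.025,"dy":-0.006,"dz":0,"rx":0,"ry":0,"rz":0},{"dx":0.025,"dy":-0.006,"dz":0,"rx":0,"ry":0,"rz":0},{"dx":0.025,"dy":-0.006,"dz":0,"rx":0,"ry":0,"rz":0},{"dx":0.025,"dy":-0.006,"dz":0,"rx":0,"ry":0,"rz":0},{"dx":0.025,"dy":-0.006,"dz":0,"rx":0,"ry":0,"rz":0},{"dx":0.025,"dy":-0.006,"dz":0,"rx":0,"ry":0,"rz":0},{"dx":0.025,"dy":-0.006,"dz":0,"rx":0,"ry":0,"rz":0}]}}

```text
t: 11.3
tcp_pos: [0.516, 0.0456, 0.1529]
tool_rot: [0.976, -0.124, 0.174, 0.038]
force: [-0.4, -0.3, -0.0]
finger_gap: 0.0
gripper_force: 0.0
```

```bash
python3 tr.py 13
```

```text
11.3 [-0.0658 -0.0001  0.1529] [-0.3549 -0.3091 -0.0111]
[327.4 326.  324.2 322.9 321.8 321.9 322.4 323.7 325.7 327.  328.  328.3
 327.9]
```

{"method": "move_arm", "body": {"targets": [{"dx":0.025,"dy":-0.006,"dz":0,"rx":0,"ry":0,"rz":0},{"dx":0.025,"dy":-0.006,"dz":0,"rx":0,"ry":0,"rz":0},{"dx":0.025,"dy":-0.006,"dz":0,"rx":0,"ry":0,"rz":0},{"dx":0.025,"dy":-0.006,"dz":0,"rx":0,"ry":0,"rz":0},{"dx":0.025,"dy":-0.006,"dz":0,"rx":0,"ry":0,"rz":0},{"dx":0.025,"dy":-0.006,"dz":0,"rx":0,"ry":0,"rz":0},{"dx":0.025,"dy":-0.006,"dz":0,"rx":0,"ry":0,"rz":0},{"dx":0.025,"dy":-0.006,"dz":0,"rx":0,"ry":0,"rz":0},{"dx":0.025,"dy":-0.006,"dz":0,"rx":0,"ry":0,"rz":0},{"dx":0.025,"dy":-0.006,"dz":0,"rx":0,"ry":0,"rz":0}]}}

```text
t: 13.2
tcp_pos: [0.5223, 0.0441, 0.1529]
tool_rot: [0.976, -0.124, 0.174, 0.038]
force: [-0.5, -0.4, -0.9]
finger_gap: -0.004
gripper_force: 0.0
```

{"method": "move_arm", "body": {"targets": [{"dx":0.025,"dy":-0.006,"dz":0,"rx":0,"ry":0,"rz":0},{"dx":0.025,"dy":-0.006,"dz":0,"rx":0,"ry":0,"rz":0},{"dx":0.025,"dy":-0.006,"dz":0,"rx":0,"ry":0,"rz":0},{"dx":0.025,"dy":-0.006,"dz":0,"rx":0,"ry":0,"rz":0},{"dx":0.025,"dy":-0.006,"dz":0,"rx":0,"ry":0,"rz":0},{"dx":0.025,"dy":-0.006,"dz":0,"rx":0,"ry":0,"rz":0},{"dx":0.025,"dy":-0.006,"dz":0,"rx":0,"ry":0,"rz":0},{"dx":0.025,"dy":-0.006,"dz":0,"rx":0,"ry":0,"rz":0},{"dx":0.025,"dy":-0.006,"dz":0,"rx":0,"ry":0,"rz":0},{"dx":0.025,"dy":-0.006,"dz":0,"rx":0,"ry":0,"rz":0}]}}

```text
t: 14.45
tcp_pos: [0.5285, 0.0426, 0.1529]
tool_rot: [0.976, -0.124, 0.174, 0.038]
force: [0.1, 0.1, 0.1]
finger_gap: 0.002
gripper_force: 0.0
```

{"method": "move_arm", "body": {"targets": [{"dx":0.025,"dy":-0.006,"dz":0,"rx":0,"ry":0,"rz":0},{"dx":0.025,"dy":-0.006,"dz":0,"rx":0,"ry":0,"rz":0},{"dx":0.025,"dy":-0.006,"dz":0,"rx":0,"ry":0,"rz":0},{"dx":0.025,"dy":-0.006,"dz":0,"rx":0,"ry":0,"rz":0},{"dx":0.025,"dy":-0.006,"dz":0,"rx":0,"ry":0,"rz":0},{"dx":0.025,"dy":-0.006,"dz":0,"rx":0,"ry":0,"rz":0},{"dx":0.025,"dy":-0.006,"dz":0,"rx":0,"ry":0,"rz":0},{"dx":0.025,"dy":-0.006,"dz":0,"rx":0,"ry":0,"rz":0},{"dx":0.025,"dy":-0.006,"dz":0,"rx":0,"ry":0,"rz":0},{"dx":0.025,"dy":-0.006,"dz":0,"rx":0,"ry":0,"rz":0}]}}

```text
t: 15.7
tcp_pos: [0.5347, 0.0411, 0.1529]
tool_rot: [0.976, -0.124, 0.173, 0.038]
force: [0.8, -0.3, -0.2]
finger_gap: -0.002
gripper_force: 0.0
```

```bash
python3 tr.py 9
```

```text
15.7 [-0.0466 -0.      0.1529] [ 0.7603 -0.3342 -0.1762]
[323.7 324.6 325.5 326.1 326.6 326.9 326.8 326.  325.4]
```

{"method": "move_arm", "body": {"targets": [{"dx":0.025,"dy":-0.006,"dz":0,"rx":0,"ry":0,"rz":0},{"dx":0.025,"dy":-0.006,"dz":0,"rx":0,"ry":0,"rz":0},{"dx":0.025,"dy":-0.006,"dz":0,"rx":0,"ry":0,"rz":0},{"dx":0.025,"dy":-0.006,"dz":0,"rx":0,"ry":0,"rz":0},{"dx":0.025,"dy":-0.006,"dz":0,"rx":0,"ry":0,"rz":0},{"dx":0.025,"dy":-0.006,"dz":0,"rx":0,"ry":0,"rz":0},{"dx":0.025,"dy":-0.006,"dz":0,"rx":0,"ry":0,"rz":0},{"dx":0.025,"dy":-0.006,"dz":0,"rx":0,"ry":0,"rz":0},{"dx":0.025,"dy":-0.006,"dz":0,"rx":0,"ry":0,"rz":0},{"dx":0.025,"dy":-0.006,"dz":0,"rx":0,"ry":0,"rz":0}]}}

```text
t: 17.4
tcp_pos: [0.541, 0.0396, 0.1529]
tool_rot: [0.976, -0.124, 0.174, 0.038]
force: [0.3, 0.2, 0.9]
finger_gap: -0.003
gripper_force: 0.0
```

{"method": "move_arm", "body": {"targets": [{"dx":0.025,"dy":-0.006,"dz":0,"rx":0,"ry":0,"rz":0},{"dx":0.025,"dy":-0.006,"dz":0,"rx":0,"ry":0,"rz":0},{"dx":0.025,"dy":-0.006,"dz":0,"rx":0,"ry":0,"rz":0},{"dx":0.025,"dy":-0.006,"dz":0,"rx":0,"ry":0,"rz":0},{"dx":0.025,"dy":-0.006,"dz":0,"rx":0,"ry":0,"rz":0},{"dx":0.02,"dy":-0.005,"dz":0,"rx":0,"ry":0,"rz":0},{"dx":0.02,"dy":-0.005,"dz":0,"rx":0,"ry":0,"rz":0},{"dx":0.016,"dy":-0.004,"dz":0,"rx":0,"ry":0,"rz":0},{"dx":0.012,"dy":-0.003,"dz":0,"rx":0,"ry":0,"rz":0},{"dx":0.008,"dy":-0.002,"dz":0,"rx":0,"ry":0,"rz":0}]}}

```text
t: 18.65
tcp_pos: [0.546, 0.0384, 0.1529]
tool_rot: [0.976, -0.124, 0.174, 0.038]
force: [-0.0, -0.2, -0.3]
finger_gap: -0.001
gripper_force: 0.0
```

```bash
python3 tr.py 9; python3 look.py l3
```

```text
18.65 [-0.035   0.      0.1529] [-0.0328 -0.2294 -0.2533]
[325.2 325.4 325.6 325.7 325.7 325.6 325.4 325.3 325.2]
19.1 TCP [0.546  0.0384 0.1529] svz [-0.035   0.      0.1529] rot [ 0.9762 -0.124   0.1735  0.0385] F [0.215  0.8083 0.7058]
```

View pics/l3.png

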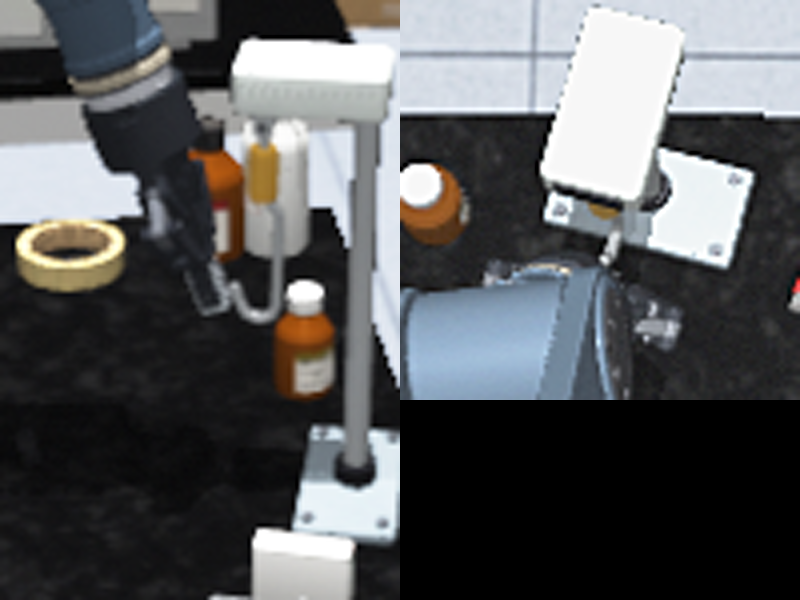

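The hook now hangs almost still, with its tip at crop (235,288) against the fingertip and its shank to the right of the barrel axis, so the seat lies right below the pin. I'll push 3 mm more and hold.

{"method": "move_arm", "body": {"targets": [{"dx":0.02,"dy":-0.005,"dz":0,"rx":0,"ry":0,"rz":0},{"dx":0.02,"dy":-0.005,"dz":0,"rx":0,"ry":0,"rz":0},{"dx":0.02,"dy":-0.005,"dz":0,"rx":0,"ry":0,"rz":0},{"dx":0.02,"dy":-0.005,"dz":0,"rx":0,"ry":0,"rz":0},{"dx":0.02,"dy":-0.005,"dz":0,"rx":0,"ry":0,"rz":0},{"dx":0.016,"dy":-0.004,"dz":0,"rx":0,"ry":0,"rz":0},{"dx":0.004,"dy":-0.001,"dz":0,"rx":0,"ry":0,"rz":0},{"dx":0,"dy":0,"dz":0,"rx":0,"ry":0,"rz":0},{"dx":0,"dy":0,"dz":0,"rx":0,"ry":0,"rz":0},{"dx":0,"dy":0,"dz":0,"rx":0,"ry":0,"rz":0}]}}

```text
t: 20.45
tcp_pos: [0.549, 0.0377, 0.1529]
tool_rot: [0.976, -0.124, 0.174, 0.038]
force: [-0.5, 0.7, -0.2]
finger_gap: -0.003
gripper_force: 0.0
```

```bash
python3 tr.py 12
```

```text
20.45 [-0.0319  0.      0.1529] [-0.5175  0.737  -0.2306]
[325.7 325.7 325.7 325.7 325.7 325.7 325.7 325.7 325.7 325.7 325.7 325.7]
```

The hook leans dead still. I'll back off gently to its rest position, then move clear.

{"method": "move_arm", "body": {"targets": [{"dx":-0.016,"dy":0.004,"dz":0,"rx":0,"ry":0,"rz":0},{"dx":-0.016,"dy":0.004,"dz":0,"rx":0,"ry":0,"rz":0},{"dx":-0.016,"dy":0.004,"dz":0,"rx":0,"ry":0,"rz":0},{"dx":-0.016,"dy":0.004,"dz":0,"rx":0,"ry":0,"rz":0},{"dx":-0.016,"dy":0.004,"dz":0,"rx":0,"ry":0,"rz":0},{"dx":-0.016,"dy":0.004,"dz":0,"rx":0,"ry":0,"rz":0},{"dx":-0.016,"dy":0.004,"dz":0,"rx":0,"ry":0,"rz":0},{"dx":-0.016,"dy":0.004,"dz":0,"rx":0,"ry":0,"rz":0},{"dx":-0.016,"dy":0.004,"dz":0,"rx":0,"ry":0,"rz":0},{"dx":-0.016,"dy":0.004,"dz":0,"rx":0,"ry":0,"rz":0}]}}

```text
t: 22.3
tcp_pos: [0.545, 0.0387, 0.1529]
tool_rot: [0.976, -0.124, 0.174, 0.038]
force: [0.2, -0.3, 0.1]
finger_gap: 0.002
gripper_force: 0.0
```

{"method": "move_arm", "body": {"targets": [{"dx":-0.016,"dy":0.004,"dz":0,"rx":0,"ry":0,"rz":0},{"dx":-0.016,"dy":0.004,"dz":0,"rx":0,"ry":0,"rz":0},{"dx":-0.016,"dy":0.004,"dz":0,"rx":0,"ry":0,"rz":0},{"dx":-0.016,"dy":0.004,"dz":0,"rx":0,"ry":0,"rz":0},{"dx":-0.016,"dy":0.004,"dz":0,"rx":0,"ry":0,"rz":0},{"dx":-0.016,"dy":0.004,"dz":0,"rx":0,"ry":0,"rz":0},{"dx":-0.016,"dy":0.004,"dz":0,"rx":0,"ry":0,"rz":0},{"dx":-0.12,"dy":0.03,"dz":0,"rx":0,"ry":0,"rz":0},{"dx":-0.4,"dy":0.1,"dz":0,"rx":0,"ry":0,"rz":0},{"dx":-0.8,"dy":0.2,"dz":0,"rx":0,"ry":0,"rz":0}]}}

```text
t: 23.55
tcp_pos: [0.5089, 0.0477, 0.1529]
tool_rot: [0.976, -0.124, 0.174, 0.038]
force: [-0.0, 0.3, 0.1]
finger_gap: 0.001
gripper_force: 0.0
```

```bash
python3 tr.py 8; python3 -c "
from look import *
print(sensors.sense()['q'])"
```

```text
23.55 [-0.0732  0.0002  0.1529] [-0.0248  0.28    0.1352]
[325.4 325.4 325.4 325.4 325.4 325.4 325.4 325.4]
[-0.0697  0.4354  2.0267 -0.2837  0.346   2.0052]
```

{"method": "move_arm", "body": {"targets": [{"dx":-0.116,"dy":-0.98,"dz":0.19,"rx":0.016,"ry":0.065,"rz":0.058},{"dx":-0.116,"dy":-0.98,"dz":0.19,"rx":0.016,"ry":0.065,"rz":0.058},{"dx":-0.116,"dy":-0.98,"dz":0.19,"rx":0.016,"ry":0.065,"rz":0.058},{"dx":-0.116,"dy":-0.98,"dz":0.19,"rx":0.016,"ry":0.065,"rz":0.058},{"dx":-0.116,"dy":-0.98,"dz":0.19,"rx":0.016,"ry":0.065,"rz":0.058},{"dx":-0.116,"dy":-0.98,"dz":0.19,"rx":0.016,"ry":0.065,"rz":0.058},{"dx":-0.116,"dy":-0.98,"dz":0.19,"rx":0.016,"ry":0.065,"rz":0.058},{"dx":-0.116,"dy":-0.98,"dz":0.19,"rx":0.016,"ry":0.065,"rz":0.058},{"dx":-0.116,"dy":-0.98,"dz":0.19,"rx":0.016,"ry":0.065,"rz":0.058},{"dx":-0.116,"dy":-0.98,"dz":0.19,"rx":0.016,"ry":0.065,"rz":0.058}]}}

```text
t: 25.2
tcp_pos: [0.4804, -0.1987, 0.2005]
tool_rot: [1.0, 0.026, 0.005, -0.008]
force: [-0.2, 0.5, -0.4]
finger_gap: -0.001
gripper_force: 0.0
```

```bash
cat > st.py <<'E'
from look import *
from scipy.spatial.transform import Rotation as R
s=sensors.sense();print(s["t"],s["tcp_pos"],sv(s["tcp_pos"]),s["q"]);A=R.from_quat(s["tool_rot"]).as_matrix();print(A)
for yw in(3.4,-13.8):
    c,n=np.cos(np.radians(yw)),np.sin(np.radians(yw));G=np.array([[c,n,0],[n,-c,0],[0,0,-1]])
    print("turn/30deg to yaw",yw,np.degrees(R.from_matrix(G@A.T).as_rotvec())/30)
E
python3 st.py
```

```text
25.2 [ 0.4804 -0.1987  0.2005] [-0.0422 -0.2458  0.2005] [-0.6184  0.4285  1.7289  0.0226  0.987   0.8884]
[[ 0.9986  0.0515  0.0088]
 [ 0.0514 -0.9985  0.0169]
 [ 0.0096 -0.0165 -0.9998]]
turn/30deg to yaw 3.4 [-0.0324  0.0166  0.015 ]
turn/30deg to yaw -13.8 [-0.0296  0.0213 -0.5583]
```

{"method": "move_arm", "body": {"targets": [{"dx":0,"dy":-0.965,"dz":-0.3,"rx":-0.011,"ry":0.006,"rz":0.005},{"dx":0,"dy":-0.965,"dz":-0.3,"rx":-0.011,"ry":0.006,"rz":0.005},{"dx":0,"dy":-0.965,"dz":-0.3,"rx":-0.011,"ry":0.006,"rz":0.005},{"dx":0,"dy":0,"dz":-0.3,"rx":0,"ry":0,"rz":0},{"dx":0,"dy":0,"dz":-0.5,"rx":0,"ry":0,"rz":0},{"dx":0,"dy":0,"dz":-0.6,"rx":0,"ry":0,"rz":0},{"dx":0,"dy":0,"dz":-0.6,"rx":0,"ry":0,"rz":0},{"dx":0,"dy":0,"dz":-0.6,"rx":0,"ry":0,"rz":0},{"dx":0,"dy":0,"dz":-0.6,"rx":0,"ry":0,"rz":0},{"dx":0,"dy":0,"dz":-0.3,"rx":0,"ry":0,"rz":0}], "claw": 100}}

```text
t: 26.45
tcp_pos: [0.4798, -0.2694, 0.0891]
tool_rot: [1.0, 0.029, -0.001, -0.0]
force: [0.3, -0.0, 0.4]
finger_gap: 1.002
gripper_force: 0.0
```

```bash
python3 - <<'E'
from look import *
s=sensors.sense();print(s["t"],s["tcp_pos"],s["finger_gap"],s["force"])
a,b=cams.snapshot("side"),cams.snapshot("top")
o=np.zeros((400,800,3),np.uint8)
o[:,:400]=cv2.resize(a[220:320,270:370],(400,400),interpolation=cv2.INTER_CUBIC);o[:,400:]=cv2.resize(b[160:260,350:450],(400,400),interpolation=cv2.INTER_CUBIC)
cv2.imwrite("pics/g1.png",o[:,:,::-1])
E
```

```text
26.45 [ 0.4798 -0.2694  0.0891] 1.0021067239471722 [ 0.3068 -0.0401  0.4388]
```

View pics/g1.png

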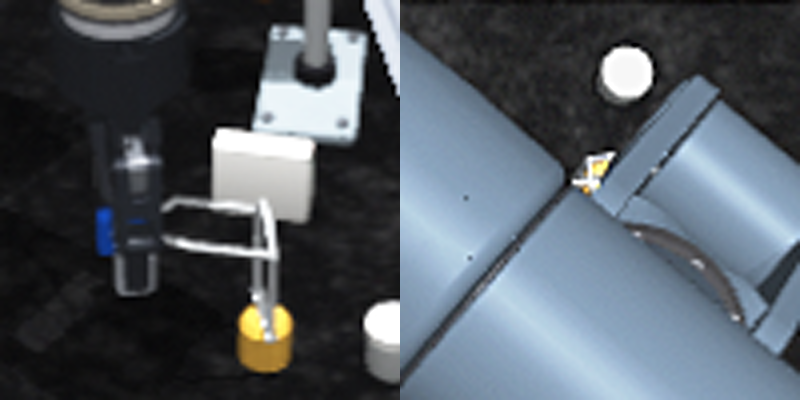

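The fingers straddle the blue handle (side crop around (105,230)). The jar and timer are clear. I'll close and lift.

{"method": "move_arm", "body": {"targets": [{"dx":0,"dy":0,"dz":0,"rx":0,"ry":0,"rz":0},{"dx":0,"dy":0,"dz":0,"rx":0,"ry":0,"rz":0},{"dx":0,"dy":0,"dz":0,"rx":0,"ry":0,"rz":0},{"dx":0,"dy":0,"dz":0,"rx":0,"ry":0,"rz":0},{"dx":0,"dy":0,"dz":0,"rx":0,"ry":0,"rz":0},{"dx":0,"dy":0,"dz":0,"rx":0,"ry":0,"rz":0},{"dx":0,"dy":0,"dz":0,"rx":0,"ry":0,"rz":0},{"dx":0,"dy":0,"dz":0.1,"rx":0,"ry":0,"rz":0},{"dx":0,"dy":0,"dz":0.3,"rx":0,"ry":0,"rz":0},{"dx":0,"dy":0,"dz":0.6,"rx":0,"ry":0,"rz":0}], "claw": 0, "newtons": 100}}

```text
t: 27.8
tcp_pos: [0.4797, -0.2692, 0.1153]
tool_rot: [1.0, 0.029, -0.001, -0.001]
force: [0.1, 0.4, -0.5]
finger_gap: 0.126
gripper_force: 97.8
```

```bash
python3 st.py;python3 - <<'E'
from look import *
a=cams.snapshot("side")
m=mask(a,(10,120,100),(30,255,255),(310,270,360,315));print(cent(m))
print(proj("side",[[.480,-.271,.13]]))
E
```

```text
27.8 [ 0.4797 -0.2692  0.1153] [-0.0261 -0.3145  0.1153] [-0.7144  0.5937  1.7225 -0.0005  0.8275  0.7978]
[[ 0.9983  0.0589 -0.0018]
 [ 0.0589 -0.9983  0.0011]
 [-0.0018 -0.0012 -1.    ]]
turn/30deg to yaw 3.4 [-0.0021 -0.0035  0.0008]
turn/30deg to yaw -13.8 [-0.0026 -0.0031 -0.5725]
(array([335.1566, 296.8916]), 166)
[[300.0569 270.218 ]]
```

{"method": "move_arm", "body": {"targets": [{"dx":-0.174,"dy":0.5,"dz":0.3,"rx":0,"ry":0,"rz":-0.057},{"dx":-0.174,"dy":0.97,"dz":0.3,"rx":0,"ry":0,"rz":-0.057},{"dx":-0.174,"dy":0.97,"dz":0.3,"rx":0,"ry":0,"rz":-0.057},{"dx":-0.174,"dy":0.97,"dz":0.3,"rx":0,"ry":0,"rz":-0.057},{"dx":-0.174,"dy":0.97,"dz":0.3,"rx":0,"ry":0,"rz":-0.057},{"dx":-0.174,"dy":0.97,"dz":0.3,"rx":0,"ry":0,"rz":-0.057},{"dx":-0.174,"dy":0.97,"dz":0.3,"rx":0,"ry":0,"rz":-0.057},{"dx":-0.174,"dy":0.97,"dz":0.2,"rx":0,"ry":0,"rz":-0.057},{"dx":-0.174,"dy":0.97,"dz":0,"rx":0,"ry":0,"rz":-0.057},{"dx":-0.174,"dy":0.97,"dz":0,"rx":0,"ry":0,"rz":-0.057}]}}

```text
t: 29.1
tcp_pos: [0.4368, -0.0383, 0.1736]
tool_rot: [0.993, -0.12, 0.001, 0.0]
force: [-0.4, 0.0, -0.6]
finger_gap: 0.124
gripper_force: 97.8
```

{"method": "move_arm", "body": {"targets": [{"dx":-0.174,"dy":0.97,"dz":0,"rx":0,"ry":0,"rz":0},{"dx":-0.174,"dy":0.97,"dz":0,"rx":0,"ry":0,"rz":0},{"dx":-0.174,"dy":0.97,"dz":0,"rx":0,"ry":0,"rz":0},{"dx":-0.174,"dy":0.8,"dz":0,"rx":0,"ry":0,"rz":0},{"dx":0,"dy":0.4,"dz":0,"rx":0,"ry":0,"rz":0},{"dx":0,"dy":0,"dz":0,"rx":0,"ry":0,"rz":0},{"dx":0,"dy":0,"dz":0,"rx":0,"ry":0,"rz":0},{"dx":0,"dy":0,"dz":0,"rx":0,"ry":0,"rz":0},{"dx":0,"dy":0,"dz":0,"rx":0,"ry":0,"rz":0},{"dx":0,"dy":0,"dz":0,"rx":0,"ry":0,"rz":0}]}}

```text
t: 30.35
tcp_pos: [0.4193, 0.0635, 0.1728]
tool_rot: [0.993, -0.12, -0.0, 0.0]
force: [-0.3, 0.1, -1.5]
finger_gap: 0.126
gripper_force: 97.9
```

```bash
python3 st.py; python3 tr.py 4; python3 look.py p1; python3 - <<'E'
from look import *
s=sensors.sense();b=np.array(s["tcp_pos"])+[0,0,.0209]+.085*U
print("pred bail",sv(b),"side px crop",(proj("side",[b])-[260,120])*4,"top",(proj("top",[b])-[240,130])*4+[400,0])
q=P+[0,0,-.1495]-.0037*U;print("pred seat px crop",(proj("side",[q])-[260,120])*4)
E
```

```text
30.35 [0.4193 0.0635 0.1728] [-0.164  -0.0058  0.1728] [-0.1143  0.3614  1.98   -0.0005  0.8006  1.6971]
[[ 0.9713 -0.2378 -0.0004]
 [-0.2378 -0.9713 -0.0003]
 [-0.0003  0.0004 -1.    ]]
turn/30deg to yaw 3.4 [ 0.0008 -0.0006  0.572 ]
turn/30deg to yaw -13.8 [ 0.0007 -0.0007 -0.0013]
30.35 [-0.164  -0.0058  0.1728] [-0.3295  0.0675 -1.4969]
[325.2 325.5 325.5 325.5]
30.55 TCP [0.4193 0.0637 0.1729] svz [-0.1641 -0.0056  0.1729] rot [ 0.9928 -0.1196 -0.0001  0.0002] F [-0.0915  0.0876 -1.3581]
pred bail [-0.0791 -0.0056  0.1938] side px crop [[152.0253 254.8584]] top [[589.2661 341.8614]]
pred seat px crop [[258.0945 310.5794]]
```

View pics/p1.png

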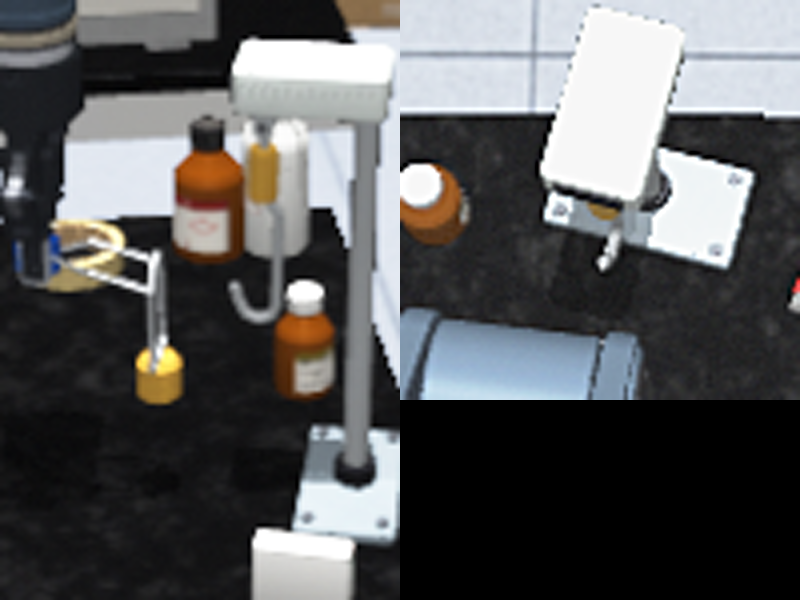

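The picture shows the weight held upright, with its bail corners at crop (155,252) and (150,290), its foot at (160,375), and the hook still, with its crook at about (258,312). I'll check numerically for droop in the grip.

```bash
python3 - <<'E'
from look import *
a=cv2.imread("pics/p1.png")[:,:400,::-1].copy()
def c(lo,hi,b): 
    k,n=cent(mask(a,lo,hi,b));return k/4+[260,120],n
bs=c((10,120,100),(30,255,255),(120,340,200,420));print("brass",bs)
bl=c((100,150,80),(125,255,255),(10,225,70,285));print("blue",bl)
s=np.array(sensors.sense()["tcp_pos"])
for nm,t,yw in(("start",np.array([.4798,-.2693,.0891]),3.4),("now",s,-13.8)):
    d=np.array([np.cos(np.radians(yw)),np.sin(np.radians(yw)),0])
    b=t+[0,0,.0209]+.085*d
    print(nm,"brass pred",proj("side",[b-[0,0,.0975]]),"blue",proj("side",[t+[0,0,.0209]]),"bail",proj("side",[b]),"ends",proj("side",[b+[-.022*d[1],.022*d[0],0],b-[-.022*d[1],.022*d[0],0]]))
# bright wire columns in weight area now
im=cams.snapshot("side");g=cv2.cvtColor(im,cv2.COLOR_RGB2GRAY)
print(g[178:212,288:306])
E
```

```text
brass (array([299.8296, 214.2855]), 1972)
blue (array([272.3612, 182.427 ]), 209)
start brass pred [[334.8172 303.9324]] blue [[300.0796 276.591 ]] bail [[335.4449 272.5252]] ends [[333.5672 266.9548]
 [337.3865 278.2857]]
now brass pred [[298.7468 213.1732]] blue [[268.6029 182.0495]] bail [[298.0104 183.7148]] ends [[299.2337 180.2288]
 [296.752  187.3005]]
[[251 245 163  42  27  27  24  23  21  23  21  21  19  22  22 124 166 176]
 [245 251 225  74  23  21  22  23  22  22  22  22  21  20  22 111 160 175]
 [224 248 229  90  24  21  22  24  24  23  23  20  20  22  24  67 137 172]
 [238 251 227  80  35  27  27  28  28  26  27  26  27  29  30  37  94 142]
 [242 249 211 162 159 149 101  40  29  30 105 106  59  34  31  32  38  59]
 [226 161 141 217 230 231 208 194 175 109 217 209  99  33  31  28  33  41]
 [160 108  78  49  67 131 216 249 245 207 247 229  93  34  29  28  28  33]
 [117 113  84  46  31  30  33  62 125 232 248 199  78  39  26  30  30  29]
 [119 114  83  44  31  32  29  25  24 239 239 161  89  39  21  22  21  20]
 [121 106  66  29  26  29  28  25  25 224 213 140 102  48  19  
[... 1112 characters left out ...]
130  89  21  20  21  21]
 [ 26  25  23  25  24  22  22  20  33 116  99  99 162 118  30  19  22  23]
 [ 23  22  23  22  21  21  22  22  33 116 105 139 235 191  42  20  23  26]
 [ 20  21  25  25  23  24  25  25  37 117 127 151 246 211  26  22  23  23]
 [ 23  23  24  24  24  29  30  30  48 121 142 191 215 169  80  30  22  21]
 [ 27  28  26  25  23  24  28  64 131 153 143 242 233 213 204 124  36  22]
 [ 29  26  23  18  20  20  50 170 219 197 145 246 248 236 238 218 110  40]
 [ 34  28  22  20  20  23 122 222 229 196 146 203 240 238 237 230 186  82]
 [ 33  28  25  22  21  26 183 218 218 186 171 182 226 236 234 223 198 113]
 [ 28  26  25  25  25  25 179 218 206 168 204 228 223 224 223 217 190 109]]
```

The bail corner offsets are consistent with the sloped wire ends, so there is no droop. I'll correct sideways and move forward over the tip.

{"method": "move_arm", "body": {"targets": [{"dx":0.027,"dy":0.109,"dz":0,"rx":0,"ry":0,"rz":0},{"dx":0.027,"dy":0.109,"dz":0,"rx":0,"ry":0,"rz":0},{"dx":0.3,"dy":-0.073,"dz":0,"rx":0,"ry":0,"rz":0},{"dx":0.45,"dy":-0.11,"dz":0,"rx":0,"ry":0,"rz":0},{"dx":0.45,"dy":-0.11,"dz":0,"rx":0,"ry":0,"rz":0},{"dx":0.45,"dy":-0.11,"dz":0,"rx":0,"ry":0,"rz":0},{"dx":0.45,"dy":-0.11,"dz":0,"rx":0,"ry":0,"rz":0},{"dx":0.38,"dy":-0.094,"dz":0,"rx":0,"ry":0,"rz":0},{"dx":0.25,"dy":-0.062,"dz":0,"rx":0,"ry":0,"rz":0},{"dx":0.1,"dy":-0.025,"dz":0,"rx":0,"ry":0,"rz":0}]}}

```text
t: 31.95
tcp_pos: [0.4917, 0.0517, 0.1728]
tool_rot: [0.993, -0.12, -0.0, 0.0]
force: [-0.3, 0.9, -1.7]
finger_gap: 0.123
gripper_force: 97.9
```

```bash
python3 st.py; python3 tr.py 4; python3 look.py p2
```

```text
31.95 [0.4917 0.0517 0.1728] [-0.0909  0.      0.1728] [-0.1214  0.4411  1.8156 -0.0005  0.8853  1.6894]
[[ 0.9714 -0.2374 -0.0004]
 [-0.2374 -0.9714 -0.0003]
 [-0.0003  0.0004 -1.    ]]
turn/30deg to yaw 3.4 [ 0.0007 -0.0007  0.5711]
turn/30deg to yaw -13.8 [ 0.0006 -0.0008 -0.0022]
31.95 [-0.0909  0.      0.1728] [-0.2766  0.9123 -1.6762]
[325.3 325.4 325.4 325.3]
32.15 TCP [0.4909 0.052  0.1728] svz [-0.0917  0.0001  0.1728] rot [ 0.9928 -0.1195 -0.0005  0.0002] F [-0.2841  0.0902 -1.7124]
```

View pics/p2.png

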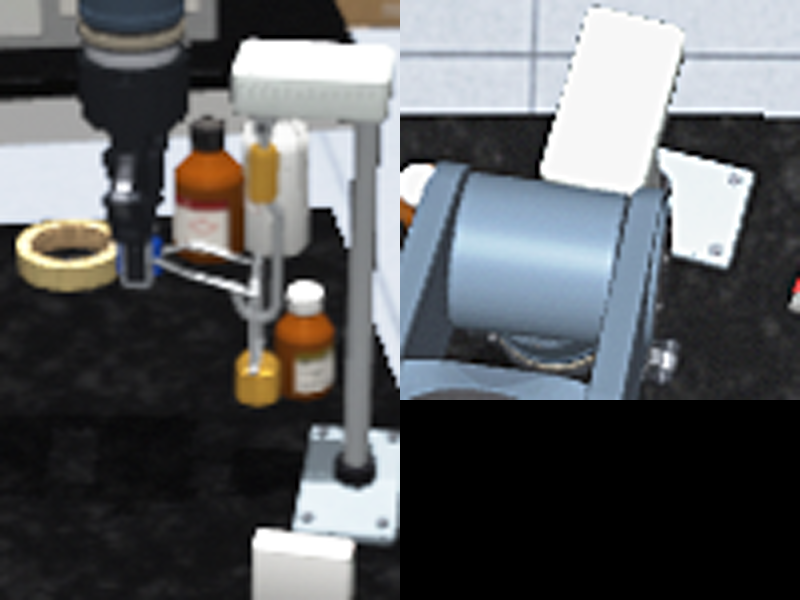

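The bail (crop column about 256) is centred between the tip (235) and the shank (277), and the hook is calm. I'll lower it into the crook.

{"method": "move_arm", "body": {"targets": [{"dx":0.01,"dy":-0.003,"dz":-0.1,"rx":0,"ry":0,"rz":0},{"dx":0.01,"dy":-0.003,"dz":-0.16,"rx":0,"ry":0,"rz":0},{"dx":0.01,"dy":-0.003,"dz":-0.16,"rx":0,"ry":0,"rz":0},{"dx":0.01,"dy":-0.003,"dz":-0.16,"rx":0,"ry":0,"rz":0},{"dx":0.01,"dy":-0.003,"dz":-0.16,"rx":0,"ry":0,"rz":0},{"dx":0.01,"dy":-0.003,"dz":-0.16,"rx":0,"ry":0,"rz":0},{"dx":0.01,"dy":-0.003,"dz":-0.16,"rx":0,"ry":0,"rz":0},{"dx":0.01,"dy":-0.003,"dz":-0.14,"rx":0,"ry":0,"rz":0},{"dx":0.01,"dy":-0.003,"dz":-0.1,"rx":0,"ry":0,"rz":0},{"dx":0.01,"dy":-0.003,"dz":-0.06,"rx":0,"ry":0,"rz":0}]}}

```text
t: 33.5
tcp_pos: [0.4939, 0.0511, 0.1387]
tool_rot: [0.993, -0.12, -0.0, 0.0]
force: [-0.0, -0.7, -1.1]
finger_gap: 0.127
gripper_force: 97.9
```

```bash
python3 tr.py 5
```

```text
33.5 [-0.0886 -0.0001  0.1387] [-0.0315 -0.7328 -1.1256]
[325.4 325.3 325.3 325.5 325.3]
```

{"method": "move_arm", "body": {"targets": [{"dx":0,"dy":0,"dz":-0.03,"rx":0,"ry":0,"rz":0},{"dx":0,"dy":0,"dz":-0.03,"rx":0,"ry":0,"rz":0},{"dx":0,"dy":0,"dz":-0.03,"rx":0,"ry":0,"rz":0},{"dx":0,"dy":0,"dz":-0.03,"rx":0,"ry":0,"rz":0},{"dx":0,"dy":0,"dz":-0.03,"rx":0,"ry":0,"rz":0},{"dx":0,"dy":0,"dz":-0.03,"rx":0,"ry":0,"rz":0},{"dx":0,"dy":0,"dz":-0.03,"rx":0,"ry":0,"rz":0},{"dx":0,"dy":0,"dz":-0.02,"rx":0,"ry":0,"rz":0},{"dx":0,"dy":0,"dz":-0.01,"rx":0,"ry":0,"rz":0},{"dx":0,"dy":0,"dz":0,"rx":0,"ry":0,"rz":0}]}}

```text
t: 35.0
tcp_pos: [0.4939, 0.0511, 0.1329]
tool_rot: [0.993, -0.12, -0.0, 0.0]
force: [0.6, -0.5, -1.0]
finger_gap: 0.123
gripper_force: 97.9
```

```bash
cat > f.py <<'E'
from look import *
F=[];Q=[]
for i in range(5):
    s=sensors.sense();F.append(s["force"]);Q.append(s["ft_torque"])
    c,n=cent(mask(cams.snapshot("side"),(14,140,90),(28,255,255),(310,150,345,180)));print(c[0].round(1),end=" ")
print(s["t"],sv(s["tcp_pos"]),"F",np.mean(F,0),np.array(F)[:,2],"T",np.mean(Q,0))
E
python3 f.py
```

```text
325.5 325.4 325.4 325.4 325.4 35.2 [-0.0886 -0.0001  0.1329] F [ 0.0194 -0.2557 -1.1494] [-1.0286 -1.3065 -0.5546 -1.0295 -1.8275] T [ 0.0217  0.0773 -0.0069]
```

{"method": "move_arm", "body": {"targets": [{"dx":0,"dy":0,"dz":-0.016,"rx":0,"ry":0,"rz":0},{"dx":0,"dy":0,"dz":-0.016,"rx":0,"ry":0,"rz":0},{"dx":0,"dy":0,"dz":-0.016,"rx":0,"ry":0,"rz":0},{"dx":0,"dy":0,"dz":-0.016,"rx":0,"ry":0,"rz":0},{"dx":0,"dy":0,"dz":-0.016,"rx":0,"ry":0,"rz":0},{"dx":0,"dy":0,"dz":-0.016,"rx":0,"ry":0,"rz":0},{"dx":0,"dy":0,"dz":-0.016,"rx":0,"ry":0,"rz":0},{"dx":0,"dy":0,"dz":-0.016,"rx":0,"ry":0,"rz":0},{"dx":0,"dy":0,"dz":0,"rx":0,"ry":0,"rz":0},{"dx":0,"dy":0,"dz":0,"rx":0,"ry":0,"rz":0}]}}

```text
t: 36.5
tcp_pos: [0.4957, 0.0507, 0.1308]
tool_rot: [0.993, -0.12, 0.002, 0.0]
force: [-0.6, -0.7, 6.7]
finger_gap: 0.131
gripper_force: 99.0
```

```bash
python3 f.py
```

```text
325.3 325.5 325.5 325.4 325.5 36.7 [-0.0868  0.      0.1308] F [-0.2512 -0.3697  7.6312] [6.6854 8.1233 8.4398 6.9867 7.9206] T [-0.1978 -0.6121 -0.0524]
```

Seated, but pressing too hard. I'll ease off a little and hold.

{"method": "move_arm", "body": {"targets": [{"dx":0,"dy":0,"dz":0.01,"rx":0,"ry":0,"rz":0},{"dx":0,"dy":0,"dz":0.01,"rx":0,"ry":0,"rz":0},{"dx":0,"dy":0,"dz":0,"rx":0,"ry":0,"rz":0},{"dx":0,"dy":0,"dz":0,"rx":0,"ry":0,"rz":0},{"dx":0,"dy":0,"dz":0,"rx":0,"ry":0,"rz":0},{"dx":0,"dy":0,"dz":0,"rx":0,"ry":0,"rz":0},{"dx":0,"dy":0,"dz":0,"rx":0,"ry":0,"rz":0},{"dx":0,"dy":0,"dz":0,"rx":0,"ry":0,"rz":0},{"dx":0,"dy":0,"dz":0,"rx":0,"ry":0,"rz":0},{"dx":0,"dy":0,"dz":0,"rx":0,"ry":0,"rz":0}]}}

```text
t: 38.0
tcp_pos: [0.4953, 0.0508, 0.131]
tool_rot: [0.993, -0.12, 0.002, 0.0]
force: [-0.4, -0.6, 6.2]
finger_gap: 0.125
gripper_force: 99.0
```

```bash
python3 f.py
```

```text
325.5 325.4 325.5 325.5 325.5 38.2 [-0.0872  0.      0.131 ] F [-0.338  -0.5987  6.206 ] [6.1507 6.1895 6.5095 6.2957 5.8847] T [-0.1579 -0.5178 -0.0433]
```

{"method": "move_arm", "body": {"targets": [{"dx":0,"dy":0,"dz":0.02,"rx":0,"ry":0,"rz":0},{"dx":0,"dy":0,"dz":0.02,"rx":0,"ry":0,"rz":0},{"dx":0,"dy":0,"dz":0,"rx":0,"ry":0,"rz":0},{"dx":0,"dy":0,"dz":0,"rx":0,"ry":0,"rz":0},{"dx":0,"dy":0,"dz":0,"rx":0,"ry":0,"rz":0},{"dx":0,"dy":0,"dz":0,"rx":0,"ry":0,"rz":0},{"dx":0,"dy":0,"dz":0,"rx":0,"ry":0,"rz":0},{"dx":0,"dy":0,"dz":0,"rx":0,"ry":0,"rz":0},{"dx":0,"dy":0,"dz":0,"rx":0,"ry":0,"rz":0},{"dx":0,"dy":0,"dz":0,"rx":0,"ry":0,"rz":0}]}}

```text
t: 39.5
tcp_pos: [0.4943, 0.051, 0.1314]
tool_rot: [0.993, -0.12, 0.0, 0.0]
force: [-0.1, -0.6, 5.4]
finger_gap: 0.125
gripper_force: 98.9
```

```bash
python3 f.py
```

```text
325.5 325.4 325.5 325.5 325.4 39.7 [-0.0882 -0.      0.1314] F [-0.2671 -0.1047  5.3245] [5.433  5.549  5.4703 4.3427 5.8275] T [-0.1095 -0.4481 -0.0006]
```

{"method": "move_arm", "body": {"targets": [{"dx":0,"dy":0,"dz":0.016,"rx":0,"ry":0,"rz":0},{"dx":0,"dy":0,"dz":0.016,"rx":0,"ry":0,"rz":0},{"dx":0,"dy":0,"dz":0,"rx":0,"ry":0,"rz":0},{"dx":0,"dy":0,"dz":0,"rx":0,"ry":0,"rz":0},{"dx":0,"dy":0,"dz":0,"rx":0,"ry":0,"rz":0},{"dx":0,"dy":0,"dz":0,"rx":0,"ry":0,"rz":0},{"dx":0,"dy":0,"dz":0,"rx":0,"ry":0,"rz":0},{"dx":0,"dy":0,"dz":0,"rx":0,"ry":0,"rz":0},{"dx":0,"dy":0,"dz":0,"rx":0,"ry":0,"rz":0},{"dx":0,"dy":0,"dz":0,"rx":0,"ry":0,"rz":0}]}}

```text
t: 41.0
tcp_pos: [0.4938, 0.0511, 0.1319]
tool_rot: [0.993, -0.12, -0.0, 0.0]
force: [0.6, 0.7, 2.5]
finger_gap: 0.124
gripper_force: 98.7
```

```bash
python3 f.py
```

```text
325.4 325.4 325.4 325.4 325.4 41.2 [-0.0887 -0.0001  0.132 ] F [-0.0312  0.184   2.679 ] [2.4605 3.4873 2.7283 2.3448 2.3741] T [ 0.023  -0.2209  0.0181]
```

{"method": "move_arm", "body": {"targets": [{"dx":0,"dy":0,"dz":-0.008,"rx":0,"ry":0,"rz":0},{"dx":0,"dy":0,"dz":0,"rx":0,"ry":0,"rz":0},{"dx":0,"dy":0,"dz":0,"rx":0,"ry":0,"rz":0},{"dx":0,"dy":0,"dz":0,"rx":0,"ry":0,"rz":0},{"dx":0,"dy":0,"dz":0,"rx":0,"ry":0,"rz":0},{"dx":0,"dy":0,"dz":0,"rx":0,"ry":0,"rz":0},{"dx":0,"dy":0,"dz":0,"rx":0,"ry":0,"rz":0},{"dx":0,"dy":0,"dz":0,"rx":0,"ry":0,"rz":0},{"dx":0,"dy":0,"dz":0,"rx":0,"ry":0,"rz":0},{"dx":0,"dy":0,"dz":0,"rx":0,"ry":0,"rz":0}]}}

```text
t: 42.5
tcp_pos: [0.4939, 0.0511, 0.1318]
tool_rot: [0.993, -0.12, -0.0, 0.0]
force: [0.3, 0.3, 4.5]
finger_gap: 0.124
gripper_force: 98.7
```

```bash
python3 f.py
```

```text
325.4 325.4 325.4 325.4 325.4 42.7 [-0.0886 -0.0001  0.1318] F [0.0409 0.2492 3.6716] [4.5388 2.6723 3.857  3.9188 3.3713] T [-0.0385 -0.3057  0.0043]
```

The press was held at about 4 N for over a second. I'll unload and then open.

{"method": "move_arm", "body": {"targets": [{"dx":0,"dy":0,"dz":0.008,"rx":0,"ry":0,"rz":0},{"dx":0,"dy":0,"dz":0.008,"rx":0,"ry":0,"rz":0},{"dx":0,"dy":0,"dz":0.008,"rx":0,"ry":0,"rz":0},{"dx":0,"dy":0,"dz":0,"rx":0,"ry":0,"rz":0},{"dx":0,"dy":0,"dz":0,"rx":0,"ry":0,"rz":0},{"dx":0,"dy":0,"dz":0,"rx":0,"ry":0,"rz":0},{"dx":0,"dy":0,"dz":0,"rx":0,"ry":0,"rz":0},{"dx":0,"dy":0,"dz":0,"rx":0,"ry":0,"rz":0},{"dx":0,"dy":0,"dz":0,"rx":0,"ry":0,"rz":0},{"dx":0,"dy":0,"dz":0,"rx":0,"ry":0,"rz":0}], "newtons": 20}}

```text
t: 44.0
tcp_pos: [0.4938, 0.0511, 0.1323]
tool_rot: [0.993, -0.12, -0.0, 0.0]
force: [-0.2, 0.9, 0.6]
finger_gap: 0.126
gripper_force: 98.4
```

```bash
python3 f.py
```

```text
325.4 325.4 325.4 325.4 325.3 44.2 [-0.0887 -0.0001  0.1323] F [0.0552 0.288  0.838 ] [0.5789 0.7468 1.2678 1.028  0.5685] T [ 0.0405 -0.0191  0.0472]
```

{"method": "move_arm", "body": {"targets": [{"dx":0,"dy":0,"dz":0,"rx":0,"ry":0,"rz":0},{"dx":0,"dy":0,"dz":0,"rx":0,"ry":0,"rz":0},{"dx":0,"dy":0,"dz":0,"rx":0,"ry":0,"rz":0},{"dx":0,"dy":0,"dz":0,"rx":0,"ry":0,"rz":0},{"dx":0,"dy":0,"dz":0,"rx":0,"ry":0,"rz":0},{"dx":0,"dy":0,"dz":0,"rx":0,"ry":0,"rz":0},{"dx":0,"dy":0,"dz":0.1,"rx":0,"ry":0,"rz":0},{"dx":0,"dy":0,"dz":0.3,"rx":0,"ry":0,"rz":0},{"dx":0,"dy":0,"dz":0.5,"rx":0,"ry":0,"rz":0},{"dx":0,"dy":0,"dz":0.6,"rx":0,"ry":0,"rz":0}], "claw": 80}}

```text
t: 45.5
tcp_pos: [0.494, 0.0511, 0.1709]
tool_rot: [0.993, -0.12, 0.0, 0.0]
force: [1.1, -0.5, -0.3]
finger_gap: 0.799
gripper_force: 0.0
```

```bash
cat > w.py <<'E'
from look import *
r=[]
for i in range(8):
    im=cams.snapshot("side")
    a=cent(mask(im,(14,140,90),(28,255,255),(310,150,345,180)))[0]
    b=cent(mask(im,(14,120,100),(30,255,255),(310,200,332,235)))
    c=cent(mask(im,(100,150,80),(125,255,255),(280,165,315,215)))
    r.append([a[0],*b[0],b[1],*c[0],c[1]])
s=sensors.sense();print(s["t"],sv(s["tcp_pos"]),s["force"]);print(np.array(r).round(1))
cv2.imwrite("pics/w.png",im[:,:,::-1])
E
python3 w.py
```

```text
45.9 [-0.089  -0.0001  0.1694] [0.3055 0.0364 0.4748]
[[325.6 326.8 226.1  99.  296.  198.3  96. ]
 [325.6 326.8 225.9  98.  296.1 198.1  91. ]
 [325.6 326.9 225.6 101.  296.2 198.   89. ]
 [325.5 326.8 225.6 102.  296.2 197.7  84. ]
 [325.4 326.8 225.6 101.  295.9 197.5  80. ]
 [325.4 326.3 225.7 108.  295.5 197.9  82. ]
 [325.3 326.1 225.5 115.  295.2 198.2  82. ]
 [325.1 325.6 225.6 111.  295.  198.3  84. ]]
```

The weight hangs with only tiny motion. I'll withdraw.

{"method": "move_arm", "body": {"targets": [{"dx":0,"dy":0,"dz":0.6,"rx":0,"ry":0,"rz":0},{"dx":0,"dy":0,"dz":0.6,"rx":0,"ry":0,"rz":0},{"dx":-0.2,"dy":0.05,"dz":0.4,"rx":0,"ry":0,"rz":0},{"dx":-0.5,"dy":0.12,"dz":0.2,"rx":0,"ry":0,"rz":0},{"dx":-0.6,"dy":0.15,"dz":0,"rx":0,"ry":0,"rz":0},{"dx":-0.5,"dy":0.12,"dz":0,"rx":0,"ry":0,"rz":0},{"dx":-0.3,"dy":0.07,"dz":0,"rx":0,"ry":0,"rz":0},{"dx":0,"dy":0,"dz":0,"rx":0,"ry":0,"rz":0},{"dx":0,"dy":0,"dz":0,"rx":0,"ry":0,"rz":0},{"dx":0,"dy":0,"dz":0,"rx":0,"ry":0,"rz":0}]}}

```text
t: 47.15
tcp_pos: [0.442, 0.0637, 0.2149]
tool_rot: [0.993, -0.12, 0.0, 0.0]
force: [0.5, -0.7, 0.9]
finger_gap: 0.798
gripper_force: 0.0
```

{"method": "move_arm", "body": {"targets": [{"dx":0,"dy":0,"dz":0,"rx":0,"ry":0,"rz":0},{"dx":0,"dy":0,"dz":0,"rx":0,"ry":0,"rz":0},{"dx":0,"dy":0,"dz":0,"rx":0,"ry":0,"rz":0},{"dx":0,"dy":0,"dz":0,"rx":0,"ry":0,"rz":0},{"dx":0,"dy":0,"dz":0,"rx":0,"ry":0,"rz":0},{"dx":0,"dy":0,"dz":0,"rx":0,"ry":0,"rz":0},{"dx":0,"dy":0,"dz":0,"rx":0,"ry":0,"rz":0},{"dx":0,"dy":0,"dz":0,"rx":0,"ry":0,"rz":0},{"dx":0,"dy":0,"dz":0,"rx":0,"ry":0,"rz":0},{"dx":0,"dy":0,"dz":0,"rx":0,"ry":0,"rz":0}]}}

```text
t: 48.4
tcp_pos: [0.4414, 0.0638, 0.2148]
tool_rot: [0.993, -0.12, -0.0, 0.0]
force: [0.7, 1.0, 0.3]
finger_gap: 0.802
gripper_force: 0.0
```

```bash
python3 w.py; python3 w.py
```

```text
48.8 [-0.1427 -0.0002  0.2149] [-0.2897  0.1247 -0.5362]
[[325.1 325.6 225.5 108.  294.8 196.4 105. ]
 [325.1 325.6 225.5 108.  294.9 196.4 106. ]
 [325.  325.6 225.5 109.  294.9 196.5 109. ]
 [325.2 326.  225.6 116.  294.9 196.9 112. ]
 [325.3 326.1 225.8 115.  295.1 196.9 114. ]
 [325.4 326.2 225.8 112.  295.2 196.9 116. ]
 [325.4 326.6 225.7 109.  295.3 196.9 113. ]
 [325.3 326.7 225.7 107.  295.6 197.2 108. ]]
49.2 [-0.1427 -0.0002  0.2149] [ 0.5486  0.8642 -0.2545]
[[325.6 326.7 225.8 105.  295.7 197.4 107. ]
 [325.6 326.8 225.7 103.  295.7 197.3 108. ]
 [325.6 326.8 225.7 105.  295.8 197.2 111. ]
 [325.3 326.7 225.7 107.  295.8 197.  113. ]
 [325.5 326.6 225.6 109.  295.4 196.9 112. ]
 [325.5 326.4 225.8 109.  295.3 196.9 115. ]
 [325.2 326.2 225.9 111.  295.2 196.9 115. ]
 [325.3 326.1 225.7 114.  295.  196.9 115. ]]
```

{"method": "move_arm", "body": {"targets": [{"dx":0,"dy":0,"dz":0,"rx":0,"ry":0,"rz":0},{"dx":0,"dy":0,"dz":0,"rx":0,"ry":0,"rz":0},{"dx":0,"dy":0,"dz":0,"rx":0,"ry":0,"rz":0},{"dx":0,"dy":0,"dz":0,"rx":0,"ry":0,"rz":0},{"dx":0,"dy":0,"dz":0,"rx":0,"ry":0,"rz":0},{"dx":0,"dy":0,"dz":0,"rx":0,"ry":0,"rz":0},{"dx":0,"dy":0,"dz":0,"rx":0,"ry":0,"rz":0},{"dx":0,"dy":0,"dz":0,"rx":0,"ry":0,"rz":0},{"dx":0,"dy":0,"dz":0,"rx":0,"ry":0,"rz":0},{"dx":0,"dy":0,"dz":0,"rx":0,"ry":0,"rz":0}]}}

```text
t: 50.45
tcp_pos: [0.4414, 0.0638, 0.2149]
tool_rot: [0.993, -0.12, -0.0, 0.0]
force: [-0.3, 0.3, -0.1]
finger_gap: 0.801
gripper_force: 0.0
```

{"method": "move_arm", "body": {"targets": [{"dx":0,"dy":0,"dz":0,"rx":0,"ry":0,"rz":0},{"dx":0,"dy":0,"dz":0,"rx":0,"ry":0,"rz":0},{"dx":0,"dy":0,"dz":0,"rx":0,"ry":0,"rz":0},{"dx":0,"dy":0,"dz":0,"rx":0,"ry":0,"rz":0},{"dx":0,"dy":0,"dz":0,"rx":0,"ry":0,"rz":0},{"dx":0,"dy":0,"dz":0,"rx":0,"ry":0,"rz":0},{"dx":0,"dy":0,"dz":0,"rx":0,"ry":0,"rz":0},{"dx":0,"dy":0,"dz":0,"rx":0,"ry":0,"rz":0},{"dx":0,"dy":0,"dz":0,"rx":0,"ry":0,"rz":0},{"dx":0,"dy":0,"dz":0,"rx":0,"ry":0,"rz":0}]}}

```text
t: 51.7
tcp_pos: [0.4414, 0.0638, 0.2149]
tool_rot: [0.993, -0.12, -0.0, 0.0]
force: [0.1, 0.1, 0.4]
finger_gap: 0.801
gripper_force: 0.0
```

{"method": "move_arm", "body": {"targets": [{"dx":0,"dy":0,"dz":0,"rx":0,"ry":0,"rz":0},{"dx":0,"dy":0,"dz":0,"rx":0,"ry":0,"rz":0},{"dx":0,"dy":0,"dz":0,"rx":0,"ry":0,"rz":0},{"dx":0,"dy":0,"dz":0,"rx":0,"ry":0,"rz":0},{"dx":0,"dy":0,"dz":0,"rx":0,"ry":0,"rz":0},{"dx":0,"dy":0,"dz":0,"rx":0,"ry":0,"rz":0},{"dx":0,"dy":0,"dz":0,"rx":0,"ry":0,"rz":0},{"dx":0,"dy":0,"dz":0,"rx":0,"ry":0,"rz":0},{"dx":0,"dy":0,"dz":0,"rx":0,"ry":0,"rz":0},{"dx":0,"dy":0,"dz":0,"rx":0,"ry":0,"rz":0}]}}

```text
t: 52.95
tcp_pos: [0.4414, 0.0638, 0.2149]
tool_rot: [0.993, -0.12, -0.0, 0.0]
force: [-0.3, -0.9, 0.5]
finger_gap: 0.8
gripper_force: 0.0
```

{"method": "move_arm", "body": {"targets": [{"dx":0,"dy":0,"dz":0,"rx":0,"ry":0,"rz":0},{"dx":0,"dy":0,"dz":0,"rx":0,"ry":0,"rz":0},{"dx":0,"dy":0,"dz":0,"rx":0,"ry":0,"rz":0},{"dx":0,"dy":0,"dz":0,"rx":0,"ry":0,"rz":0},{"dx":0,"dy":0,"dz":0,"rx":0,"ry":0,"rz":0},{"dx":0,"dy":0,"dz":0,"rx":0,"ry":0,"rz":0},{"dx":0,"dy":0,"dz":0,"rx":0,"ry":0,"rz":0},{"dx":0,"dy":0,"dz":0,"rx":0,"ry":0,"rz":0},{"dx":0,"dy":0,"dz":0,"rx":0,"ry":0,"rz":0},{"dx":0,"dy":0,"dz":0,"rx":0,"ry":0,"rz":0}]}}

```text
t: 54.2
tcp_pos: [0.4414, 0.0638, 0.2149]
tool_rot: [0.993, -0.12, -0.0, 0.0]
force: [-0.5, 0.2, -0.2]
finger_gap: 0.797
gripper_force: 0.0
```

```bash
python3 w.py; python3 w.py
```

```text
54.6 [-0.1427 -0.0002  0.2149] [0.1392 0.0731 0.239 ]
[[325.2 325.8 225.6 115.  294.9 196.6 110. ]
 [324.8 325.6 225.4 108.  294.9 196.5 108. ]
 [325.1 325.6 225.5 109.  294.9 196.5 109. ]
 [325.  325.8 225.6 112.  295.  196.6 110. ]
 [325.3 326.  225.7 115.  294.9 196.8 111. ]
 [325.4 326.1 225.7 113.  295.1 196.8 114. ]
 [325.4 326.3 225.8 111.  295.3 196.9 117. ]
 [325.4 326.6 225.7 108.  295.3 196.9 114. ]]
55.0 [-0.1426 -0.0002  0.2149] [ 0.7313 -0.9404 -0.1422]
[[325.5 326.7 225.8 105.  295.7 197.1 112. ]
 [325.6 326.7 225.8 105.  295.7 197.4 107. ]
 [325.4 326.8 225.7 104.  295.7 197.4 106. ]
 [325.6 326.7 225.8 105.  295.7 197.4 107. ]
 [325.5 326.7 225.7 107.  295.7 197.2 111. ]
 [325.5 326.5 225.7 108.  295.3 196.9 114. ]
 [325.4 326.3 225.9 108.  295.3 196.9 117. ]
 [325.4 326.1 225.7 113.  295.2 196.8 115. ]]
```

```bash
python3 -c "
from station import order
print(order.sign_off())"
```

```text
the job is handed in; nothing more can be done
None
```

The job is handed in at 55 s: I calmed the hook, then hung the weight in the crook, pressed it at about 4 N for over a second (briefly about 6–9 N while I found the force), and let go; it hangs with the handle about 5° low, swings about ±1.5 mm, and the bottle, timer and jar were not touched.

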